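# Dock a sherd holder on the scanning stand

## Robot

A 7-joint arm with a two-finger parallel gripper is mounted at the origin on the work surface. World frame = base frame: x ahead of the robot, y to its left, z up, the work surface at z = 0. Lengths are in m, angles in rad, forces in N, time in s.
With the tool pointing down it reaches from about 0.4 to 0.9 m from the base axis. Payload 5.5 kg.
Tool frame: the origin (TCP) lies at the very end of the fingers, on their centre line; the grasp point (between the pads) lies 19 mm behind it; z points along the fingers, y is the direction in which the jaws open and shut (so a half turn about z gives the same grasp; the last joint's range is limited). The gripper opens to 85 mm and grips with 20 to 120 N. Pads are 22 mm wide; open, the fingers measure 114 mm over their backs; the gripper's body (76 mm by 85 mm) begins 54 mm behind the grasp point. The pads swing forward as they close: fully open they stand 13 mm farther back than shut.
Start: joints at [-1.056, 0.501, -0.427, 1.55, 0.221, 1.138, -0.21], TCP at [0.162, 0.63, 0.231] pointing down, gripper open.
Joint ranges: [-2.88, 2.88], [-0.31, 2.03], [-1.54, 1.56], [0.2, 2.42], [-1.41, 4.55], [0.19, 2.02], [-2.57, 2.57]. Speed limits (rad/s): [2.57, 2.57, 3.14, 3.14, 3.14, 3.14, 3.14].

## Interface

Orientations are given as a rotation vector (axis times angle).
In Python, from plant import env gives the robot as it stands.
- The arm moves only by the tool play_rows, never from a script. Its argument "moves" is a list that holds one entry, the list of rows, each a list of 4 numbers: the shift along the world's x, y, z in mm, then the turn about the world's z in degrees. A call has 1 to 12 rows; each row is the pose to reach, as a shift and turn from the pose measured when the call began; what a row does not reach only later rows make up. A row lasts 1/12 s, in which the tool goes at most 41.7 mm and 7.16 degrees, less where a joint would pass 70% of its speed; a pose out of reach is approached as far as the arm can. A call with a gripper value outside its range is refused whole. "hand" is the opening in per cent of the stroke, from 0 (shut) to 100 (fully open), set as the call begins (left out, the last holds). The fingers move at their own pace and stop on an object; "newtons" is the grip in N (left out, the last holds). Time passes only in rows, so rows that repeat a pose let the fingers close. It gives the time, the measured TCP pose, the force and the opening at its end, in the units of the state.
- env.observe(): the state, without advancing time (a new reading comes with each control period).
- env.grab_frame(name): name is "side" or "top"; returns the picture (400x640x3 uint8, red, green, blue); there is no depth.
- env.camera_model(name): a dict with "fovy" (degrees; the focal length in pixels is half the picture's height over the tangent of half this angle, whatever the lens; pixels are square), "cx", "cy" (the principal point, pixels), "view" (4x4, takes a point from world to camera coordinates). Camera axes: x right, y down, z forward; pixel columns grow to the right and rows downward; lengths in m; the calibration is good to about 2 mm. A picture is of the moment at which its call begins. camera_model takes no time and is no camera call.
- env.job_done(): hands the job in, once; it reports no verdict.
The state is a dict: "t": time; "qpos": joint angles; "joint_vel": joint speeds; "effort": joint torques, N m; "eef_pos": TCP position; "eef_rot": TCP orientation; "contact_force": force on the tool from outside, world axes, zero at the start; "wrist_torque": the same for the moment, N m; "finger_gap": opening from 0.0 (shut) to 1.0 (fully open).
Only numpy, scipy, OpenCV 4.12 (cv2) and the standard library are available. Lean on these libraries where they do the work, as an engineer would, in place of code of your own. Each camera call takes 0.05 s, during which the arm holds its last target. There are 200 camera calls.

## Task

Pick up the sherd holder and lay it lengthwise along the narrow deck of the scanning stand, resting on top of the stand's pin with its socket off to one side, then slide it along the deck until it drops over the pin. Press it down until the sprung deck is against its stop, and finish while still holding the holder down there with the gripper, ready for the scan. Leave the pot, the stone cobble and the stone core where they are.

Things in the scene. Friction and masses are not known exactly. Their poses are not given: they have to be found in the camera images.
- holder: Loose sherd holder, 0.26 to 0.38 kg, level on the table: aluminium block 110 (x) x 56 (y) x 18 mm high with a black grip bar on top; a reddish pot sherd stands fixed at x = +33 to +48 mm, its top 51 mm above the underside. Round blind socket in the middle of the underside, 16 mm wide, 15 mm deep. Origin: centre of the underside and of the socket's mouth; z up. May be docked either way round.
- grip_bar (a point): Point on the holder's axis, 42 mm above its underside, in the grip bar: a black bar 40 (x) x 18 (y) mm, from 18 to 60 mm above the underside, to be pinched across its 18 mm (along y). Axes as the holder's.
- stand: Scanning stand, fixed: foot 120 x 90 x 12 mm, column, and a narrow level aluminium deck 130 (x) x 36 (y) mm, its top 80 mm above the table when free. Underside of the holder above the table: 87 mm when on the pin's end, 80 mm when dropped on the free deck, 74 mm when pressed to the stop. Origin: centre of the foot's underside, on the table; x along the deck, z up.
- slot (a point): Middle of the black slot in the deck's top, 80 mm above the table, axes as the stand's. A steel pin, 12 mm thick (its end 8 mm, 2.5 mm taper), stands up from the slot, 7 mm proud of the free deck, at y = 0 and anywhere from x = -12 to +12 mm: different each time, not reported, hidden once the holder is over it. It does not sink with the deck.
- deck (a joint): How far the sprung deck has sunk, in m: 0 free, 0.006 at its stop. Its spring carries the holder's weight without sinking; a further push of about 4 N starts it moving and about 9 N takes it to the stop (a little more or less with the holder's weight).
- pot: Bystander: small terracotta cup, 56 mm across, 62 mm high. Origin: centre of its underside.
- cobble: Bystander: sandy rounded stone block, 75 x 60 x 50 mm. Origin: centre of its underside.
- core: Bystander: grey stone core, round, 68 mm across, 40 mm high. Origin: centre of its underside.
Things that resemble listed ones, but are neither listed nor needed, are in the scene too. Leave any purple look-alike of the holder alone.

How it is judged:
By the outcome, as a careful person would: the job done as asked, in the order asked, and still so for the second after the job is handed in, while the arm keeps its last pose, push and grip.
It also fails if it takes over 64 s, if anything falls off the work surface, if the arm or the gripper's body presses on something with over 40 N, if the wrist force passes 120 N, or if a joint passes its speed limit or range.

## Working session

There is one attempt and no reset: what is moved stays moved. The work goes in short steps, Python scripts to look and compute and a tool call to move; the robot and the scene stay as the last step left them, time stands still between calls to the robot, and variables do not carry over. Pictures are saved under pics/ and viewed, about 8 in all and at most 12, crops included, and the job is handed in when it is done.

Besides the shell and the picture viewer there is one more tool, called after "Emit:" as name([rows], argument=value, ...), one row to a line, values as JSON. play_rows: Moves the arm, as the interface text tells. Its arguments: {"type":"object","properties":{"moves":{"type":"array","items":{"type":"array","items":{"type":"array","items":{"type":"number"}}}},"hand":{"type":"number"},"newtons":{"type":"number"}},"required":["moves"]}

```bash
mkdir -p pics
cat > h.py <<'E'
import numpy as np, cv2, json
from plant import env
def cam(n):
    m=env.camera_model(n); f=200/np.tan(np.radians(m["fovy"])/2)
    return f,m["cx"],m["cy"],np.array(m["view"])
def ray(n,u,v):
    f,cx,cy,V=cam(n); d=V[:3,:3].T@np.array([(u-cx)/f,(v-cy)/f,1]); c=-V[:3,:3].T@V[:3,3]; return c,d
def onz(n,u,v,z):
    c,d=ray(n,u,v); return c+d*(z-c[2])/d[2]
def proj(n,p):
    f,cx,cy,V=cam(n); q=V[:3,:3]@np.array(p)+V[:3,3]; return np.array([cx+f*q[0]/q[2],cy+f*q[1]/q[2]])
def snap(n,name):
    im=cv2.cvtColor(env.grab_frame(n),cv2.COLOR_RGB2BGR); cv2.imwrite(f"pics/{name}.png",im); return im
E
python3 - <<'E'
from h import *
a=snap("top","top0");b=snap("side","side0")
for n in("top","side"): print(n,env.camera_model(n), ray(n,320,200))
s=env.observe();print(s)
E
```

```text
top {'fovy': 51.12642501368004, 'cx': 311.9631817994013, 'cy': 194.9709014580815, 'view': array([[ 0.00255828, -0.99990609,  0.01346354, -0.01432168],
       [-0.99408603, -0.00400461, -0.10852157,  0.63588171],
       [ 0.1085653 , -0.01310629, -0.99400292,  1.15633419],
       [ 0.        ,  0.        ,  0.        ,  1.        ]])} (array([0.50661999, 0.00338137, 1.21859926]), array([ 0.09665775, -0.03237393, -0.99504941]))
side {'fovy': 50.37682221679069, 'cx': 327.9071024997538, 'cy': 202.55302919853398, 'view': array([[ 0.9850079 , -0.17154714, -0.01819383, -0.62026711],
       [-0.14007586, -0.73379911, -0.66476884,  0.1275542 ],
       [ 0.10068857,  0.65735108, -0.74682754,  1.09572359],
       [ 0.        ,  0.        ,  0.        ,  1.        ]])} (array([ 0.51850843, -0.73308098,  0.89182556]), array([ 0.08321407,  0.66494636, -0.74249818]))
{'t': 0.1, 'qpos': array([-1.05576825,  0.50177237, -0.42685374,  1.55131569,  0.22076153,
        1.13829804, -0.21031738]), 'joint_vel': array([-2.13259991e-03, -2.88510401e-03,  2.70127647e-04, -2.24796193e-03,
        1.21502792e-03, -7.88054960e-05,  6.92470882e-04]), 'effort': array([-1.09046447e-02, -5.70810843e+01, -5.83831474e+00, -2.81747228e+01,
        1.05410718e-02,  5.54804763e-03, -5.26809487e-06]), 'eef_pos': array([0.16180879, 0.62890575, 0.23036806]), 'eef_rot': array([-3.94405959e-01, -3.11639002e+00,  2.68826068e-03]), 'contact_force': array([ 0.81954005, -0.01893228,  0.11810186]), 'wrist_torque': array([ 0.02332499,  0.00257499, -0.00472727]), 'finger_gap': 1.001031215926544}
```

View pics/top0.png

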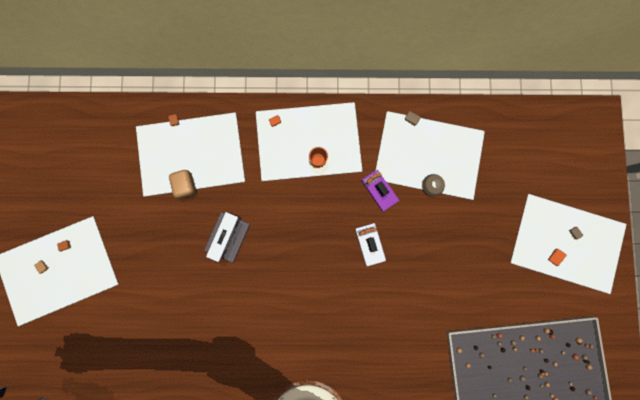

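View pics/side0.png

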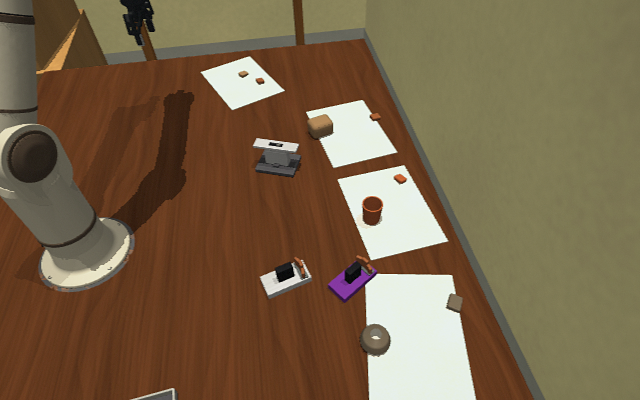

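The top view shows the aluminium holder at about (370,245), the purple look-alike at (380,190) and the stand at (225,238). The pot, cobble and core are at (318,157), (181,184) and (433,184). The holder to use is the aluminium-coloured one. I'll confirm it in an enlarged crop and measure it.

Run:
```python
from h import *
a=cv2.imread("pics/top0.png");b=cv2.imread("pics/side0.png")
def crop(im,x,y,w,h,s): return cv2.resize(im[y:y+h,x:x+w],None,fx=s,fy=s,interpolation=cv2.INTER_CUBIC)
c=np.vstack([np.hstack([crop(a,200,205,55,65,6),crop(a,345,205,55,65,6)])[:, :660],
 ])
d=np.hstack([crop(b,245,130,60,50,5.5),crop(b,255,250,60,50,5.5)])
d=cv2.resize(d,(660,205*660//660)) if 0 else d
cv2.imwrite("pics/crop0.png",np.vstack([c[:320],d[:275]])); print(c.shape,d.shape)
hsv=cv2.cvtColor(a,cv2.COLOR_BGR2HSV)
for nm,(x,y,w,h),z in (("holder",(350,218,40,52),.018),("deck",(200,205,55,65),.08)):
    m=np.zeros(a.shape[:2],np.uint8); s=hsv[y:y+h,x:x+w]
    m[y:y+h,x:x+w]=((s[...,2]>150)&(s[...,1]<60))*255
    if nm=="holder":
        m[y:y+h,x:x+w]|=(((s[...,2]<50))*255).astype(np.uint8)
    cs,_=cv2.findContours(m,cv2.RETR_EXTERNAL,cv2.CHAIN_APPROX_NONE)
    k=max(cs,key=cv2.contourArea); pts=np.array([onz("top",u,v,z)[:2] for u,v in k[:,0]],np.float32)
    r=cv2.minAreaRect(pts*1000); print(nm,cv2.boundingRect(k),r,cv2.boxPoints(r).round().tolist())
# slot dark pixels
y0,x0=225,210
s=hsv[y0:y0+25,x0:x0+22,2]; ys,xs=np.where(s<60); print("slot",[onz("top",xs.mean()+x0,ys.mean()+y0,.08)])
print(s)
```

```text
(390, 660, 3) (275, 660, 3)
holder (356, 223, 30, 43) ((496.89501953125, -179.7042694091797), (112.06289672851562, 58.391571044921875), 16.453598022460938) [[435.0, -168.0], [451.0, -224.0], [559.0, -192.0], [542.0, -136.0]]
deck (206, 212, 32, 50) ((517.3798828125, 232.1549072265625), (37.737770080566406, 131.13372802734375), 67.7093505859375) [[450.0, 240.0], [571.0, 190.0], [585.0, 225.0], [464.0, 274.0]]
slot [array([0.51306424, 0.2342535 , 0.08      ])]
[[103 105 102 102  96 101 105 104 108 146 222 242 241 241 240 241 240 241
  240 240 239 242]
 [102 101 103 103  96 101 108 107 109 186 236 242 241 241 241 240 240 240
  240 240 241 242]
 [103 106 104 103 102 104 108 106 135 217 242 242 242 241 242 242 241 242
  240 241 240 242]
 [107 103 105 101 101 105 102 113 185 235 243 242 231 224 237 242 242 241
  241 241 242 243]
 [104 103 102 101 104 104 106 128 212 242 243 241 203 149 177 202 229 240
  241 241 242 244]
 [102 101  99 100 104 107 110 160 226 242 242 237 172  74  73  99 165 227
  240 241 244 229]
 [102  98  94 101 103 107 118 195 238 242 243 216 121  54  45  62 138 223
  241
[... 988 characters left out ...]
0  85 203 246 246 246 219 127
   78  68  78  92]
 [106 145 221 243 242 241 228 186 133  79  66 137 225 245 246 240 178  92
   72  77  87  88]
 [113 188 238 241 241 241 243 239 222 186 146 194 239 245 246 223 135  80
   69  79  91  91]
 [124 210 241 240 241 241 241 244 244 237 226 232 244 245 246 201  99  71
   64  76  94  94]
 [160 227 241 240 241 240 242 242 243 243 242 243 244 246 236 166  85  70
   67  84  92  93]
 [195 238 242 241 240 241 242 242 241 242 242 243 245 245 209 112  74  74
   84  91  94  95]
 [226 242 240 240 241 241 242 242 241 242 242 242 244 236 173  85  66  81
   95  95  97  95]
 [237 240 240 240 241 242 242 242 242 242 243 245 247 217 123  72  64  75
   93  90  93  93]]
```

View pics/crop0.png

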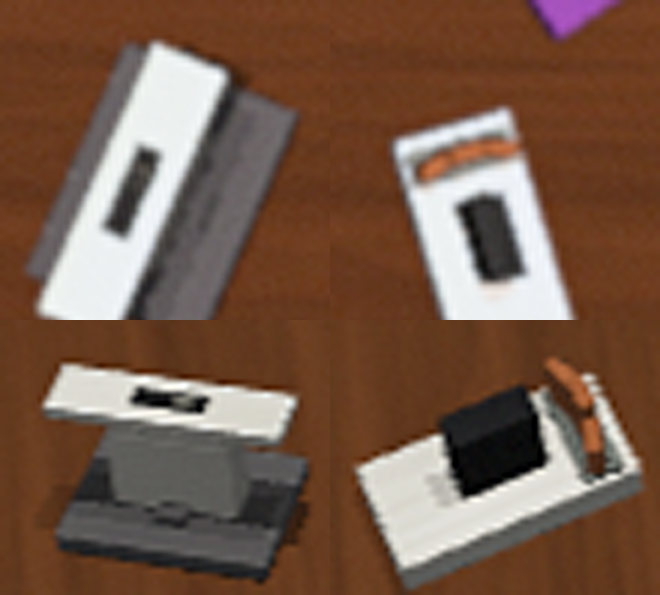

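The crop confirms it: the aluminium block with the black bar and orange sherd is the holder. Its centre is at about (0.497, -0.180) with yaw 16.5°, and the sherd is at the +x end. The deck centre is at about (0.517, 0.232) with yaw -22.3°. The pin shows as a lighter blob towards the slot's +x end, near pixel (223.5,233.3). Moving out now.

Emit:
play_rows([
  [[290,-330,0,15],[290,-330,0,15],[290,-330,0,15],[290,-330,0,15],[290,-330,0,15],[290,-330,0,15],[290,-330,0,15],[290,-330,0,15],[290,-330,0,15],[290,-330,0,15],[290,-330,0,15],[290,-330,0,15]],
], hand=60, newtons=60)

```text
t: 1.1
eef_pos: [0.4565, 0.2921, 0.2297]
eef_rot: [0.001, 3.14, -0.008]
contact_force: [-0.5, -0.0, 0.5]
finger_gap: 0.6
```

Run:
```python
from h import *
p=onz("top",223.5,233.3,.086); d=(p-[.5174,.2322,0])[:2]; t=np.radians(-22.3)
print("pin",p,d@[np.cos(t),np.sin(t)],d@[-np.sin(t),np.cos(t)])
s=env.observe();print(s["t"],s["eef_pos"],s["eef_rot"],s["qpos"].round(2),s["finger_gap"])
```

```text
pin [0.52562747 0.2262114  0.086     ] 0.009884542895169587 -0.002418745537453048
1.1 [0.45646093 0.29206055 0.22974806] [ 6.24494880e-04  3.14046910e+00 -8.17694379e-03] [-0.33  0.3  -0.34  1.83  0.12  1.04  0.84] 0.5995370051619028
```

Emit:
play_rows([
  [[40,-472,-80,16.5],[40,-472,-80,16.5],[40,-472,-80,16.5],[40,-472,-80,16.5],[40,-472,-80,16.5],[40,-472,-80,16.5],[40,-472,-80,16.5],[40,-472,-80,16.5],[40,-472,-80,16.5],[40,-472,-80,16.5],[40,-472,-80,16.5],[40,-472,-80,16.5]],
])

```text
t: 2.1
eef_pos: [0.4959, -0.1825, 0.1491]
eef_rot: [-0.448, 3.108, -0.008]
contact_force: [0.7, 0.7, -0.0]
finger_gap: 0.602
```

Run:
```python
from h import *
from scipy.spatial.transform import Rotation as R
s=env.observe();print(s["t"],s["eef_pos"],s["qpos"].round(2)); print(R.from_rotvec(s["eef_rot"]).as_matrix().round(3))
b=cv2.imread("pics/side0.png")
# side check of holder top face centre: corners predicted
t=np.radians(16.45);c=np.array([.4969,-.1797])
for x,y in((-55,-28),(55,-28),(55,28),(-55,28)):
    p=c+np.array([x*np.cos(t)-y*np.sin(t),x*np.sin(t)+y*np.cos(t)])/1000
    q=proj("side",[*p,.018]); cv2.circle(b,tuple(int(v*8) for v in q),4,(0,0,255),-1,shift=3) if 0 else None
    b[int(round(q[1])),int(round(q[0]))]=(0,0,255)
t=np.radians(-22.3);c=np.array([.5174,.2322])
for x,y in((-65,-18),(65,-18),(65,18),(-65,18),(10,0)):
    p=c+np.array([x*np.cos(t)-y*np.sin(t),x*np.sin(t)+y*np.cos(t)])/1000
    q=proj("side",[*p,.08 if abs(x)>20 else .087]);b[int(round(q[1])),int(round(q[0]))]=(0,0,255)
C=lambda x,y:cv2.resize(b[y:y+55,x:x+65],None,fx=6,fy=6,interpolation=cv2.INTER_NEAREST)
cv2.imwrite("pics/chk.png",np.hstack([C(252,250),C(245,130)]))
```

```text
2.1 [ 0.49594655 -0.18251021  0.14912616] [ 0.4   0.36 -0.12  1.94  0.06  0.84  2.1 ]
[[-0.959 -0.283  0.002]
 [-0.283  0.959 -0.005]
 [-0.001 -0.005 -1.   ]]
```

View pics/chk.png

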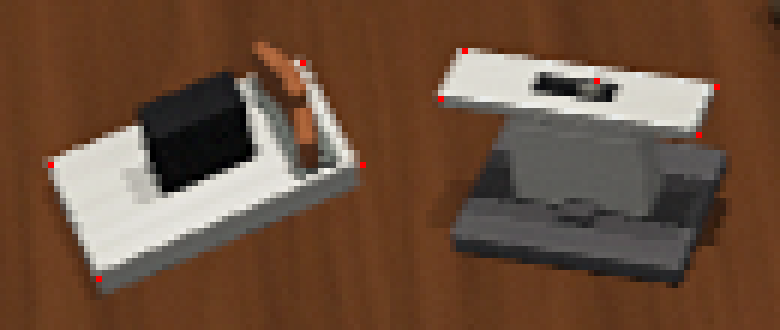

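The projected corners agree with the side view to about 1 px, so the measurements are consistent. Descending and gripping.

Emit:
play_rows([
  [[1,3,-30,0],[1,3,-60,0],[1,3,-85,0],[1,3,-105,0],[1,3,-118,0],[1,3,-124,0],[1,3,-125,0],[1,3,-125,0]],
])

```text
t: 2.77
eef_pos: [0.497, -0.1791, 0.0241]
eef_rot: [-0.449, 3.108, -0.008]
contact_force: [-0.2, -0.2, -0.1]
finger_gap: 0.601
```

Emit:
play_rows([
  [[0,0,0,0],[0,0,0,0],[0,0,0,0],[0,0,0,0],[0,0,0,0],[0,0,0,0],[0,0,0,0],[0,0,0,0]],
], hand=0, newtons=60)

```text
t: 3.43
eef_pos: [0.4981, -0.1792, 0.0253]
eef_rot: [-0.449, 3.106, -0.009]
contact_force: [-1.7, -0.2, 6.1]
finger_gap: 0.205
```

The opening of 0.205 × 85 mm is about 17.4 mm, which matches the 18 mm bar. Lifting and carrying it over to the stand.

Emit:
play_rows([
  [[0,0,10,0],[0,0,30,0],[0,0,55,0],[0,0,80,0],[0,0,105,0],[0,0,125,0],[0,0,140,0],[0,0,150,0],[0,0,150,0]],
])

```text
t: 4.18
eef_pos: [0.4993, -0.1797, 0.1779]
eef_rot: [-0.448, 3.103, -0.012]
contact_force: [-0.8, -0.9, -2.6]
finger_gap: 0.199
```

Emit:
play_rows([
  [[0,10,0,-1],[0,30,0,-3],[0,55,0,-5],[0,85,0,-8],[0,115,0,-11],[0,145,0,-14],[0,175,0,-17],[1,205,0,-20],[1,230,0,-22],[1,250,0,-24],[2,265,0,-25],[2,270,0,-25]],
])

```text
t: 5.18
eef_pos: [0.5002, 0.0935, 0.1768]
eef_rot: [0.229, 3.13, -0.013]
contact_force: [0.4, -0.1, -2.2]
finger_gap: 0.2
```

Run:
```python
from h import *
s=env.observe();print(s)
a=snap("top","t1");b=snap("side","s1")
u=proj("top",s["eef_pos"]).astype(int);v=proj("side",s["eef_pos"]).astype(int)
C=lambda m,q:cv2.resize(m[max(q[1]-35,0):q[1]+35,q[0]-35:q[0]+35],(390,390),interpolation=cv2.INTER_CUBIC)
print(u,v)
cv2.imwrite("pics/c1.png",np.hstack([C(a,u),C(b,v)]))
```

```text
{'t': 5.1833, 'qpos': array([-0.07505073,  0.29195461, -0.19729044,  1.96073032,  0.08315792,
        0.89596267,  1.10874293]), 'joint_vel': array([-0.06072776,  0.01383676,  0.00471497, -0.01795949,  0.02792775,
        0.01553146, -0.05732928]), 'effort': array([  0.79772942, -44.20877695,  -0.7067485 , -25.51729739,
         0.19207494,   0.07590321,  -0.43822071]), 'eef_pos': array([0.50015949, 0.093507  , 0.17676665]), 'eef_rot': array([ 0.228663  ,  3.13044054, -0.01252606]), 'contact_force': array([ 0.43858496, -0.07008365, -2.20991883]), 'wrist_torque': array([-0.02957526,  0.04986342,  0.0003524 ]), 'finger_gap': 0.1997520291043834}
[269 243] [269 151]
```

View pics/c1.png

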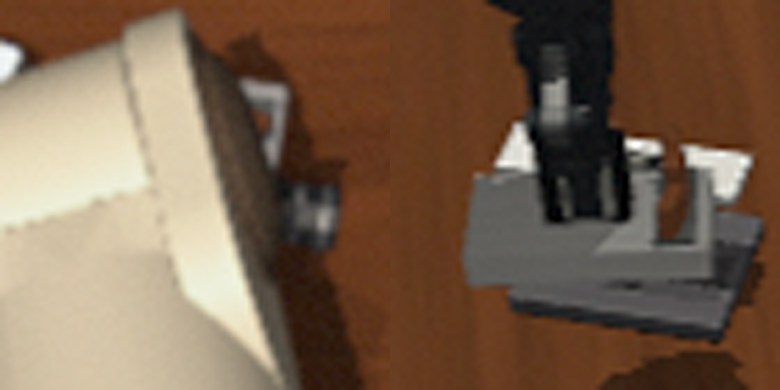

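The holder hangs level in the gripper in the side view. The top view is blocked by the arm. I'll use the front-bottom corners in the side picture, (248.4,166.8) and (292.0,165.7), to get the holder's offset in the grip.

Run:
```python
from h import *
from scipy.optimize import least_squares
s=env.observe();P=np.array(s["eef_pos"]);t=np.radians(-8.4);ex=np.array([np.cos(t),np.sin(t),0]);ey=np.array([-np.sin(t),np.cos(t),0])
def f(p):
    r=[]
    for sx,o in((-1,(248.4,166.8)),(1,(292.0,165.7))):
        r+=list(proj("side",P+ex*(p[0]+sx*.055)-ey*.028-[0,0,p[1]])-o)
    return r
r=least_squares(f,[0,.025]);print(r.x,r.fun)
```

```text
[-0.00032116  0.02197018] [-0.02502363  0.12965279  0.02513802 -0.12665897]
```

The holder is centred in the grip, with its underside about 22–25 mm below the TCP. Moving over the deck with the socket at stand x ≈ -18 mm, about 28 mm short of the pin estimate.

Emit:
play_rows([
  [[0,15,0,-2],[0,35,0,-4],[0,60,0,-6],[0,85,0,-9],[1,110,0,-11],[1,130,-10,-13],[1,142,-20,-13.9],[1,145.5,-35,-13.9],[1,145.5,-45,-13.9],[1,145.5,-50,-13.9],[1,145.5,-50,-13.9],[1,145.5,-50,-13.9]],
])

```text
t: 6.28
eef_pos: [0.5017, 0.2348, 0.1267]
eef_rot: [0.61, 3.08, -0.017]
contact_force: [0.1, -0.8, -2.1]
finger_gap: 0.2
```

Run:
```python
from h import *
from scipy.spatial.transform import Rotation as R
s=env.observe();print(s["t"],s["eef_pos"],s["contact_force"],s["wrist_torque"]); M=R.from_rotvec(s["eef_rot"]).as_matrix();print(M.round(4),np.degrees(np.arctan2(M[1,1],M[0,1]))-90)
b=snap("side","s2");v=proj("side",s["eef_pos"]).astype(int);q=v
print(q);cv2.imwrite("pics/c2.png",cv2.resize(b[q[1]-40:q[1]+40,q[0]-50:q[0]+50],(800,600) if 0 else (750,600),interpolation=cv2.INTER_CUBIC))
```

```text
6.2833 [0.50170555 0.23482437 0.12672125] [ 0.08870779 -0.78200723 -2.11661983] [ 0.02791197 -0.03253307 -0.00944551]
[[-9.245e-01  3.811e-01 -7.000e-04]
 [ 3.811e-01  9.245e-01 -1.070e-02]
 [-3.400e-03 -1.020e-02 -9.999e-01]] -22.405363648667688
[268 132]
```

View pics/c2.png

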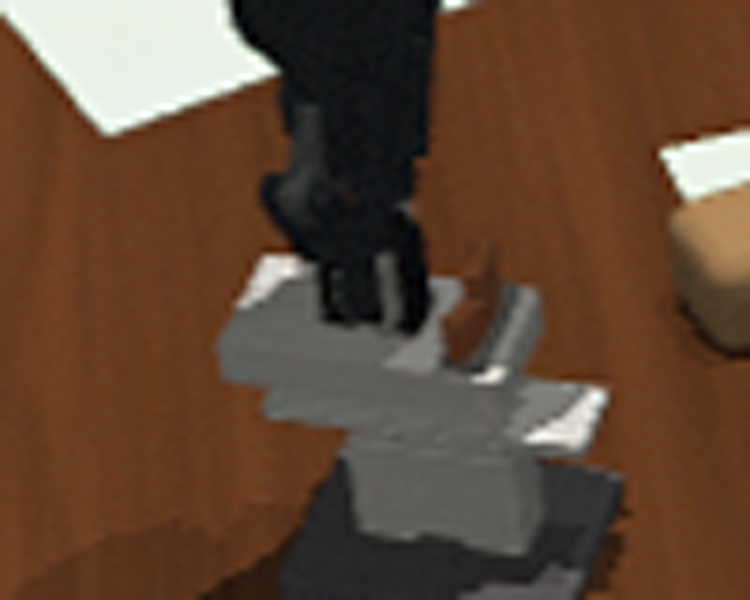

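The side view shows the holder above the deck, lined up with it and shifted towards -x, with the deck's +x end visible. Small lateral correction, then descending towards the pin.

Emit:
play_rows([
  [[-1,4,0,0],[-1,4,-3,0],[-1,4,-6,0],[-1,4,-9,0],[-1,4,-11,0],[-1,4,-11,0],[-1,4,-11,0]],
])

```text
t: 6.92
eef_pos: [0.5009, 0.2392, 0.116]
eef_rot: [0.609, 3.08, -0.016]
contact_force: [-1.0, 0.0, -2.3]
finger_gap: 0.206
```

Emit:
play_rows([
  [[0,0,-1,0],[0,0,-2,0],[0,0,-3,0],[0,0,-3,0]],
])

```text
t: 7.25
eef_pos: [0.5008, 0.2392, 0.1128]
eef_rot: [0.609, 3.08, -0.016]
contact_force: [0.4, 0.3, -1.9]
finger_gap: 0.202
```

Emit:
play_rows([
  [[0,0,-0.7,0],[0,0,-1.4,0],[0,0,-2,0],[0,0,-2,0]],
])

```text
t: 7.58
eef_pos: [0.5009, 0.2394, 0.112]
eef_rot: [0.609, 3.08, -0.016]
contact_force: [-2.9, -1.5, 7.4]
finger_gap: 0.205
```

Contact at TCP z 0.112 with about 9 N, so the holder is on the pin's end with the underside at about 87 mm. Easing the push and sliding along the deck's +x (0.925, -0.379).

Emit:
play_rows([
  [[0,0,-0.4,0],[0.9,-0.4,-0.4,0],[1.8,-0.8,-0.4,0],[3.7,-1.5,-0.4,0],[5.5,-2.3,-0.4,0],[7.4,-3,-0.4,0],[9.2,-3.8,-0.4,0],[11.1,-4.5,-0.4,0],[11.1,-4.5,-0.4,0]],
])

```text
t: 8.33
eef_pos: [0.5116, 0.2363, 0.1122]
eef_rot: [0.608, 3.081, -0.014]
contact_force: [-3.8, 1.3, 5.9]
finger_gap: 0.206
```

Emit:
play_rows([
  [[1,-1.2,-0.4,0],[2,-2.2,-0.4,0],[3.5,-3.2,-0.4,0],[5,-4.2,-0.4,0],[6.5,-5,-0.4,0],[7.5,-5.5,-0.4,0]],
])

```text
t: 8.83
eef_pos: [0.5192, 0.2315, 0.112]
eef_rot: [0.608, 3.081, -0.012]
contact_force: [-4.3, 2.6, 4.5]
finger_gap: 0.199
```

Emit:
play_rows([
  [[1,-0.5,-0.5,0],[2,-1,-0.5,0],[3,-1.4,-0.5,0],[3,-1.4,-0.5,0]],
])

```text
t: 9.17
eef_pos: [0.5229, 0.2288, 0.111]
eef_rot: [0.609, 3.08, -0.014]
contact_force: [0.3, -0.2, -2.5]
finger_gap: 0.205
```

The push dropped to nothing, so the pin has entered the socket at stand x ≈ 6.4. That puts the pin at about x = 10, which fits the picture. Sliding the last bit and lowering.

Emit:
play_rows([
  [[1.5,-0.6,-0.3,0],[3,-1,-0.6,0],[3,-1,-1.5,0],[3,-1,-2.5,0],[3,-1,-3,0],[3,-1,-3,0]],
])

```text
t: 9.67
eef_pos: [0.526, 0.2275, 0.1077]
eef_rot: [0.609, 3.08, -0.015]
contact_force: [1.0, 0.0, -3.2]
finger_gap: 0.203
```

Emit:
play_rows([
  [[0,0,-1,0],[0,0,-2,0],[0,0,-3,0],[0,0,-3,0],[0,0,-3,0]],
])

```text
t: 10.08
eef_pos: [0.5262, 0.2275, 0.1052]
eef_rot: [0.609, 3.079, -0.015]
contact_force: [-1.5, -0.4, 4.2]
finger_gap: 0.2
```

The holder sits on the free deck (TCP 0.105, underside at about 80 mm) with almost no side force. Now pressing down.

Emit:
play_rows([
  [[0,0,-1,0],[0,0,-2,0],[0,0,-3,0],[0,0,-4,0],[0,0,-5,0],[0,0,-6,0],[0,0,-7,0],[0,0,-7.5,0],[0,0,-7.5,0],[0,0,-7.5,0]],
])

```text
t: 10.92
eef_pos: [0.5263, 0.2275, 0.0993]
eef_rot: [0.609, 3.079, -0.015]
contact_force: [-5.6, -2.6, 14.7]
finger_gap: 0.203
```

Emit:
play_rows([
  [[0,0,-2,0],[0,0,-2.5,0],[0,0,-2.5,0],[0,0,-2.5,0],[0,0,-2.5,0],[0,0,-2.5,0]],
])

```text
t: 11.42
eef_pos: [0.5263, 0.2275, 0.0993]
eef_rot: [0.609, 3.078, -0.015]
contact_force: [-8.2, -4.5, 20.9]
finger_gap: 0.203
```

Run:
```python
from h import *
b=snap("side","s3");s=env.observe();print(s["t"],s["eef_pos"],s["contact_force"],s["wrist_torque"],s["joint_vel"].round(3))
q=proj("side",s["eef_pos"]).astype(int)
cv2.imwrite("pics/c3.png",cv2.resize(b[q[1]-40:q[1]+40,q[0]-50:q[0]+50],(750,600),interpolation=cv2.INTER_CUBIC))
```

```text
11.4667 [0.52631166 0.22751852 0.09929518] [-7.3616696  -3.29480703 20.72149091] [-0.47249732  1.9955793   0.07170185] [-0.001  0.001 -0.001 -0.001  0.    -0.001 -0.001]
```

View pics/c3.png

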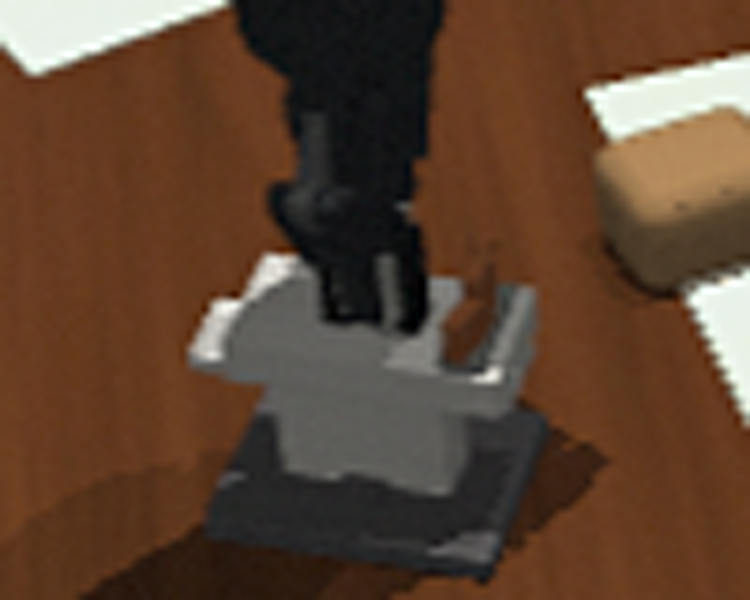

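The side view shows the holder flat along the deck, shifted towards +x, and still gripped. Pushing 6 N harder gave no further travel, so the deck is at its stop. Handing in.

```bash
python3 -c "
from h import *
print(env.job_done())"
```

```text
the job is handed in; nothing more can be done
None
```

The job is handed in at about 11.5 s, with the gripper still holding the holder down on the stand; no verdict was reported.

- **Picking and placing:** I picked the aluminium holder, not the purple one. I laid it along the deck on the pin's end with its socket about 28 mm to one side. Then I slid it along +x until the upward force vanished, with the pin at stand x ≈ +10 mm, and it dropped onto the deck.
- **Height checks:** The TCP was at 112 mm on the pin, 105 mm on the free deck and 99.3 mm pressed. Those steps match the expected 87, 80 and 74 mm to within about 0.3 mm.
- **At the stop:** Raising the push from about 15 to 21 N moved nothing further, so the deck is on its stop. The last side picture shows the holder flat on the deck and still gripped.
- **Side force:** While pressing there was a side force of about 8 N (-7 N in x, -3 N in y), with no visible shift.
- **Not checked:** I took no final picture of the pot and core. The arm's paths stayed clear of all three bystanders, and the cobble appears undisturbed in the last picture.

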